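# Square up the loose screen plate of an open chassis

## Robot

A 7-joint arm with a two-finger parallel gripper is mounted at the origin on the work surface. World frame = base frame: x ahead of the robot, y to its left, z up, the work surface at z = 0. Lengths are in m, angles in rad, forces in N, time in s.
With the tool pointing down it reaches from about 0.425 to 0.95 m from the base axis. Payload 16.7 kg.
Tool frame: the origin (TCP) lies on the centre line of the jaws, within the pads' length; the fingertips stand 8 mm ahead of it and the grasp point (between the pads) lies 11 mm behind it; z points along the fingers, y is the line along which they close (so a half turn about z gives the same grasp; the last joint's range is limited). The gripper opens to 94 mm and grips with 3 to 60 N. Pads are 16 mm wide; open, the fingers measure 119 mm over their backs; the gripper's body (75 mm by 177 mm) begins 78 mm behind the grasp point.
Start: joints at [-1.262, 0.426, 0.074, 1.606, -0.034, 1.111, -0.067], TCP at [0.299, 0.605, 0.213] pointing down, gripper open.
Joint ranges: [-2.85, 2.85], [-0.5, 2.14], [-1.23, 1.37], [0.21, 2.46], [-1.02, 4.16], [0.16, 2.05], [-2.73, 2.73]. Speed limits (rad/s): [1.89, 1.89, 2.39, 2.39, 3.01, 3.01, 3.01].

## Interface

Orientations are given as a unit quaternion [x, y, z, w].
In Python, from bench import robot gives the robot as it stands.
- The arm moves only by the tool send_rows, never from a script. Its argument "rows" is a list that holds one entry, the list of rows, each a list of 5 numbers: the shift along the tool's x, y, z in m, then the turn about the tool's z in rad, then the finger opening in m, from 0 to 0.094. In form: [[[x, y, z, roll, jaw], ...]]. A call has 1 to 20 rows; each row shifts and turns the commanded pose from where the row before left it, along the tool's axes as they then stand; what a row does not reach is not made up. A row lasts 1/8 s, in which the tool goes at most 62.5 mm and 10.7 degrees, less where a joint would pass 70% of its speed; a pose out of reach is approached as far as the arm can. A call with a gripper value outside its range is refused whole. The fingers move at their own pace and stop on an object; "grip_force" is the grip in N (left out, the last holds). Time passes only in rows, so rows that do not move let the fingers close. It gives the time, the measured TCP pose, the force, the opening and the grip force at its end, in the units of the state.
- robot.get_obs(): the state, without advancing time (a new reading comes with each control period).
- robot.capture(name): name is "scene" or "top" or "wrist"; returns a dict with "frame" (480x640x3 uint8, red, green, blue), "fx", "fy", "cx", "cy" (pixels), "k1" (the pictures are not rectified: a ray, as slopes to the right and down, at radius r is drawn at 1 + k1 r^2 times it, then the intrinsics apply), "cam_to_world" (4x4, takes a point from camera to world coordinates). Camera axes: x right, y down, z forward; pixel columns grow to the right and rows downward; lengths in m; the calibration is good to about 2 mm. A picture is of the moment at which its call begins. There is no depth.
- robot.finish_job(): hands the job in; it is judged then, once.
Trained networks look in a picture, given as the dict that the camera call returned (one of the last four; its "shot" number tells which), for a name from the list of things; names that differ only in an ending like _2 or _b are one class to them, and where a whole thing is asked for, a point or a joint stands for the part that bears it (a point fixed in the world has none). Each returns a list of dicts, best first, with "confidence" (0 to 1); they miss things now and then, are a little off and sometimes report something else, mostly with a low value. They report only what shows in the picture. A call takes as long as a camera call.
- robot.search_frame(query, picture): "point" ([column, row] in pixels, amid what is visible of it).
The state is a dict: "clock": time; "q": joint angles; "dq": joint speeds; "joint_torque": joint torques, N m; "position": TCP position; "tool_rot": TCP orientation; "contact_force": force on the tool from outside, world axes, zero at the start; "torque": the same for the moment, N m; "grip_width": finger opening in m; "grasp_force": force on a finger pad.
Only numpy, scipy, OpenCV 4.12 (cv2) and the standard library are available. Lean on these libraries where they do the work, as an engineer would, in place of code of your own. Each camera call takes 0.05 s, during which the arm holds its last target. There are 200 camera calls.

## Task

One of the two upright screen plates in the open chassis is only finger-tight and leans over; the other stands firm and square. Pick up the engineer's square and press it into the inside corner under the leaning plate, until the stock sits flat on the chassis floor and the upright edge lies flat against the plate's face, so that the plate stands square. Finish while still gripping the square and pressing it into that corner, ready for the screws to be tightened, and leave the other things on the bench where they are.

Things in the scene. Friction and masses are not known exactly. Their poses are not given: they have to be found in the camera images.
- square_grip (a point): steel engineer's square, loose, 0.34-0.53 kg, standing on its stock: a bar 130 long, 20 thick, 32 high. At one end (the heel) a blade 26 wide, 4 thick rises to 112, its outer edge flush with the stock's end face. This point: grip place on the stock, half-way up it, 16 above its underside, 90 from the heel end, 40 from the other. x along the stock to the heel, y across it, z up
- square_heel (a point): the outer corner of the square: bottom of the heel end, mid-thickness, at +90 along x and -16 along z from the grip point; same axes
- plate_a_foot (a point): upright screen plate of folded aluminium sheet, 160 wide, 125 high, 4 thick, a 16 mm screwed foot behind. Point: bottom edge of its front face, mid-width, on the chassis floor; x along the plate, y through it from front to back, z up its face. If it is the leaning one: pivots at this edge, leans to its -y side by 0.13-0.24 rad, springs back; about 3 N at blade-tip height moves it
- plate_b_foot (a point): upright screen plate of folded aluminium sheet, 160 wide, 125 high, 4 thick, a 16 mm screwed foot behind. Point: bottom edge of its front face, mid-width, on the chassis floor; x along the plate, y through it from front to back, z up its face. The other, identical plate: exactly one of the two leans, the other is firm; which of them stands where varies
- chassis_floor (a point): centre of the floor, 14 above the bench, of an open aluminium chassis fixed to the bench: 200 along x, 440 along y, lip 20 high. The plates stand across its centre line (foot points at y = -30 and 175), fronts to -y. In front of each the floor is bare 64 either side of the centre line; beyond: a low board (x-, 14 high), terminals and capacitors (x+, 26 high)
- screwdriver: screwdriver, 190 long, in front of the chassis; bystander, leave alone (origin at the middle of its underside)
- loupe: black eye loupe, 34 across, 30 high; bystander, leave alone (origin at the middle of its underside)
- board: blue printed circuit board, 80 x 100, 15 high over its connector; bystander, leave alone (origin at the middle of its underside)
- multimeter: hand multimeter, 170 x 85 x 45; bystander, leave alone (origin at the middle of its underside)
- screw_tray: black open screw tray, 90 x 70 x 22; bystander, leave alone (origin at the middle of its underside)
- flux_bottle: small bottle, 40 across, 90 high; bystander, leave alone (origin at the middle of its underside)
- solder_reel: reel of solder, 56 across, 40 high, lying on its flange; bystander, leave alone (origin at the middle of its underside)

How it is judged:
By the outcome, as a careful person would: the job done as asked, in the order asked, and still so for the second after the job is handed in, while the arm keeps its last pose, push and grip.
It also fails if it takes over 45 s, if anything falls off the work surface, if the arm or the gripper's body presses on something with over 40 N, if the wrist force passes 120 N, or if a joint passes its speed limit or range.

## Working session

There is one attempt and no reset: what is moved stays moved. The work goes in short steps, Python scripts to look and compute and a tool call to move; the robot and the scene stay as the last step left them, time stands still between calls to the robot, and variables do not carry over. Pictures are saved under pics/ and viewed, at most 10 in all, crops included, and the job is handed in when it is done.

Besides the shell and the picture viewer there is one more tool, called after "Request:" in YAML: its name, and indented under it one key for each argument. send_rows: Moves the arm, as the interface text tells. Its arguments: {"type":"object","properties":{"rows":{"type":"array"},"grip_force":{"type":"number"}},"required":["rows"]}

```bash
mkdir -p pics; cat > h.py <<'E'
import numpy as np, cv2
from bench import robot
def ray(c,uv):
    p=np.array([[(uv[0]-c['cx'])/c['fx'],(uv[1]-c['cy'])/c['fy']]])[0]
    r=p.copy()
    for _ in range(20): r=p/(1+c['k1']*(r@r))
    T=np.array(c['cam_to_world']); return T[:3,3],T[:3,:3]@np.array([r[0],r[1],1])
def at_z(c,uv,z):
    o,d=ray(c,uv); return o+d*(z-o[2])/d[2]
def proj(c,P):
    T=np.array(c['cam_to_world']); q=T[:3,:3].T@(np.array(P)-T[:3,3]); s=q[:2]/q[2]; s=s*(1+c['k1']*(s@s))
    return np.array([c['fx']*s[0]+c['cx'],c['fy']*s[1]+c['cy']])
def save(c,n): cv2.imwrite(f'pics/{n}.png',c['frame'][:,:,::-1])
E
python3 - <<'E'
from h import *
for n in ['scene','top','wrist']:
    c=robot.capture(n); save(c,n+'0')
    print(n,np.round(c['cam_to_world'],3).tolist(),c['fx'],c['k1'])
    for q in ['square_grip','square_heel','plate_a_foot','chassis_floor']:
        for z in robot.search_frame(q,c)[:3]: print(q,np.round(z['point']),round(z['confidence'],2),at_z(c,z['point'],.014).round(3))
print(robot.get_obs())
E
```

```text
scene [[-0.389, 0.776, -0.497, 1.123], [0.921, 0.336, -0.196, 0.143], [0.015, -0.534, -0.845, 1.054], [0.0, 0.0, 0.0, 1.0]] 489.28851840288564 -0.015844785285573013
square_grip [242. 219.] 0.67 [ 0.523 -0.308  0.014]
square_heel [244. 220.] 0.91 [ 0.524 -0.302  0.014]
plate_a_foot [465. 322.] 0.75 [0.576 0.294 0.014]
chassis_floor [388. 311.] 0.8 [0.62  0.124 0.014]
chassis_floor [224. 292.] 0.56 [ 0.727 -0.25   0.014]
top [[0.111, -0.969, 0.22, 0.278], [-0.994, -0.109, 0.021, -0.102], [0.004, -0.221, -0.975, 1.271], [0.0, 0.0, 0.0, 1.0]] 492.1080297153738 -0.136709693091382
square_grip [400. 253.] 0.74 [ 0.539 -0.316  0.014]
square_grip [244. 209.] 0.45 [0.611 0.106 0.014]
square_heel [400. 254.] 0.92 [ 0.534 -0.315  0.014]
square_heel [250. 204.] 0.44 [0.627 0.091 0.014]
plate_a_foot [173. 203.] 0.76 [0.606 0.298 0.014]
chassis_floor [242. 209.] 0.87 [0.611 0.109 0.014]
wrist [[0.442, 0.86, 0.253, 0.226], [0.897, -0.424, -0.126, 0.642], [-0.001, 0.283, -0.959, 0.384], [0.0, 0.0, 0.0, 1.0]] 355.1459795194956 -0.05101279083416348
plate_a_foot [179. 466.] 0.75 [0.537 0.27  0.014]
chassis_floor [193. 449.] 0.91 [0.519 0.305 0.014]
{'clock': 0.75, 'q': array([-1.26151507,  0.42608661,  0.07385429,  1.60599545, -0.03409948,
        1.11078999, -0.06711478]), 'dq': array([-8.16482412e-05,  2.82410654e-04, -3.01702740e-03,  1.10100636e-03,
        6.02891383e-05, -2.05761427e-03,  3.94322228e-04]), 'joint_torque': array([ 4.09288932e-04, -9.35400152e+01,  3.66274796e+00, -4.54515052e+01,
       -4.90536250e-02,  1.26878658e-02,  4.02545606e-05]), 'position': array([0.29890379, 0.605177  , 0.21347637]), 'tool_rot': array([ 2.27399060e-01,  9.73801657e-01, -6.87924936e-06, -2.72628593e-05]), 'contact_force': array([ 0.65224449, -0.63531153, -0.21632337]), 'torque': array([-0.0017717 ,  0.00404277,  0.02165909]), 'grasp_force': 0.0, 'grip_width': 0.09359171452001865}
```

View pics/scene0.png

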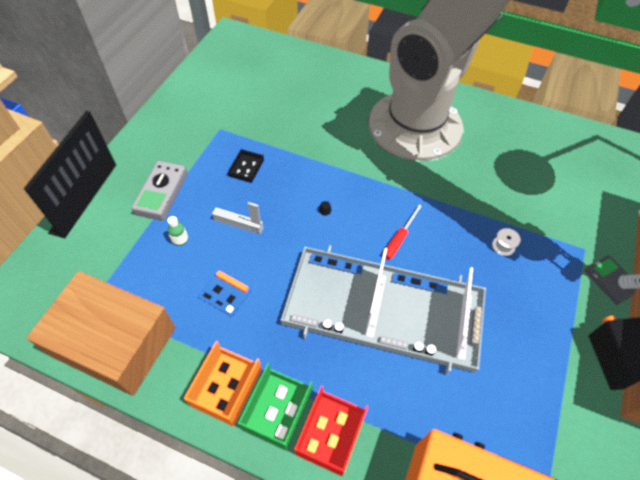

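View pics/top0.png

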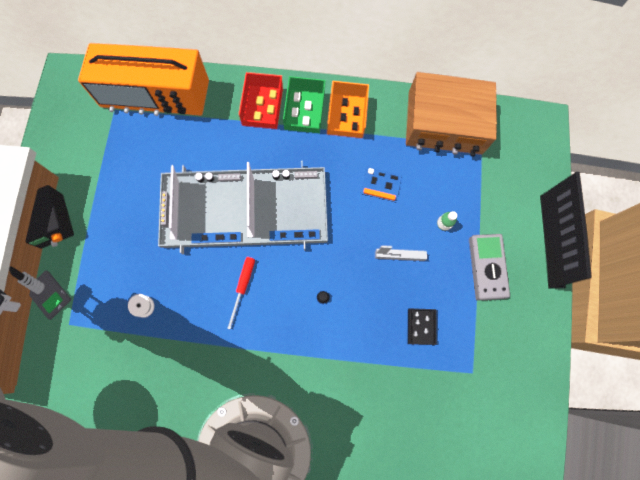

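The scene picture shows the square at (238,218) with the heel at right, and the chassis with plates at (376,290) and (467,310). The top picture shows the square from (377,253) to (427,257) and the plates at columns 172 and 250. I'll enlarge both areas next.

```bash
python3 - <<'E'
import cv2,numpy as np
t=cv2.imread('pics/top0.png'); s=cv2.imread('pics/scene0.png')
a=cv2.resize(t[155:255,150:340],None,fx=4,fy=4,interpolation=cv2.INTER_CUBIC)
cv2.imwrite('pics/c1.png',a[:, :])
b=cv2.resize(s[235:375,275:495],None,fx=3.6,fy=3.6,interpolation=cv2.INTER_CUBIC); cv2.imwrite('pics/c2.png',b)
E
```

```text
(no output)
```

View pics/c1.png

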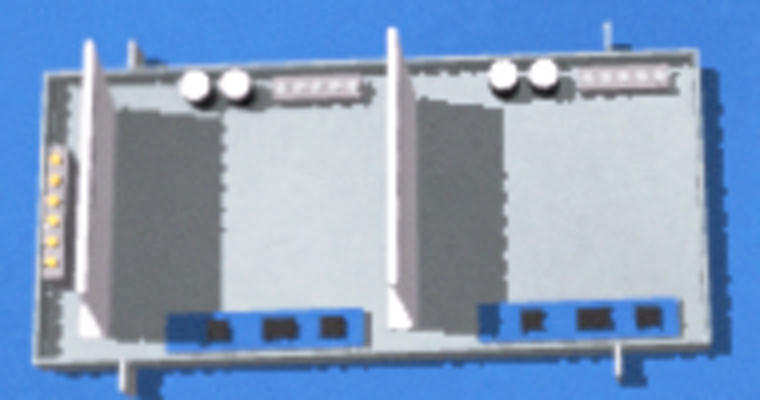

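View pics/c2.png

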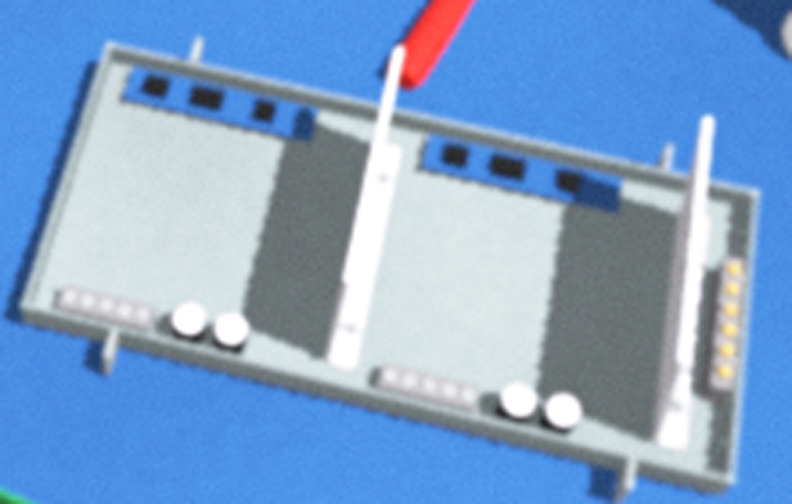

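The shadow of the far plate (crop 1, columns 112–222) is longer than the near one's (418–505), which hints that the far plate leans. I'll check that with numbers.

```bash
cat > m.py <<'E'
from h import *
T=robot.capture('top'); S=robot.capture('scene')
t=lambda x,y:(150+x/4-.375,155+y/4-.375); s=lambda x,y:(275+x/3.6-.36,235+y/3.6-.36)
# chassis frame: +y -> image left in top
lipT=[(t(45,73),(100,220)),(t(697,52),(100,-220)),(t(710,345),(-100,-220)),(t(35,365),(-100,220))]
lipS=[(s(110,45),(-100,-220)),(s(758,192),(-100,220)),(s(732,482),(100,220)),(s(25,315),(100,-220))]
from scipy.optimize import least_squares
def W(p,l,z):
    c,si=np.cos(p[2]),np.sin(p[2]); x,y=np.array(l)/1000; return [p[0]+c*x-si*y,p[1]+si*x+c*y,z]
for zl in (.020,.034):
    f=lambda p:np.concatenate([proj(T,W(p,l,zl))-u for u,l in lipT]+[proj(S,W(p,l,zl))-u for u,l in lipS])
    r=least_squares(f,[.61,.1,0]); print(zl,r.x.round(4),r.fun.round(1),r.cost)
    if zl==.034: p=r.x
def loc(P):
    d=np.array(P[:2])-p[:2]; c,si=np.cos(p[2]),np.sin(p[2]); return (np.array([c*d[0]+si*d[1],-si*d[0]+c*d[1]])*1000).round(1)
def tri(a,b):
    o1,d1=ray(T,a);o2,d2=ray(S,b); A=np.stack([d1,-d2],1); k=np.linalg.lstsq(A,o2-o1,rcond=None)[0]; P=o1+d1*k[0];Q=o2+d2*k[1]
    return loc((P+Q)/2),((P+Q)/2).round(4),np.linalg.norm(P-Q).round(4)
print('far tops x-',loc(at_z(T,t(80,291),.139)),loc(at_z(S,s(707,117),.139)),'x+',loc(at_z(T,t(90,40),.139)))
print('near tops x-',loc(at_z(T,t(391,284),.139)),loc(at_z(S,s(399,47),.139)),'x+',loc(at_z(T,t(391,29),.139)))
print('far foot',loc(at_z(T,t(112,105),.014)),loc(at_z(T,t(103,335),.014)))
print('near foot',loc(at_z(T,t(418,100),.014)),loc(at_z(T,t(413,328),.014)))
for n,c in (('T',T),('S',S)):
  for q in ['square_grip','square_heel']:
    z=robot.search_frame(q,c)[0]; print(n,q,z['point'],at_z(c,z['point'],.032).round(3))
for n,c,(x0,y0,x1,y1) in (('t',T,(365,235,440,275)),('s',S,(200,190,275,245))):
    im=cv2.resize(c['frame'][y0:y1,x0:x1,::-1],None,fx=8,fy=8,interpolation=cv2.INTER_CUBIC); cv2.imwrite(f'pics/q{n}.png',im)
a,b=cv2.imread('pics/qt.png'),cv2.imread('pics/qs.png'); a=cv2.copyMakeBorder(a,0,0,0,b.shape[1]-a.shape[1],0); v=np.vstack([a,b]); print(v.shape); cv2.imwrite('pics/q.png',v[:, :])
E
python3 m.py; python3 - <<'E'
import cv2
v=cv2.imread('pics/q.png'); cv2.imwrite('pics/q.png',cv2.resize(v,None,fx=.75,fy=.75,interpolation=cv2.INTER_AREA))
E
```

```text
0.02 [0.6126 0.1116 0.1481] [-0.1  2.1 -1.2  1.  -1.1  0.4 -0.2  1.2 -0.5  1.8 -1.6  1.6 -1.2  1.2
 -0.1 -0.5] 10.84582607629368
0.034 [0.6144 0.1108 0.1476] [-1.2 -0.3 -0.7 -1.4 -0.6 -1.4 -1.4 -0.5 -1.1 -0.8 -0.3 -0.5  0.1 -0.2
 -1.1 -2.5] 8.92107557193796
far tops x- [-79.5 158.1] [-79.4 160.1] x+ [ 80.  157.1]
near tops x- [-82.1 -28.9] [-80.3 -27.7] x+ [ 78.9 -29.9]
far foot [ 81.2 175.3] [-78.5 177.1]
near foot [ 76.1 -33.4] [-81.1 -28.5]
T square_grip [395.5, 250.5] [ 0.539 -0.301  0.032]
T square_heel [400.3, 257.1] [ 0.523 -0.315  0.032]
S square_grip [244.8, 218.9] [ 0.531 -0.293  0.032]
S square_heel [245.7, 218.4] [ 0.529 -0.292  0.032]
(760, 600, 3)
```

View pics/q.png

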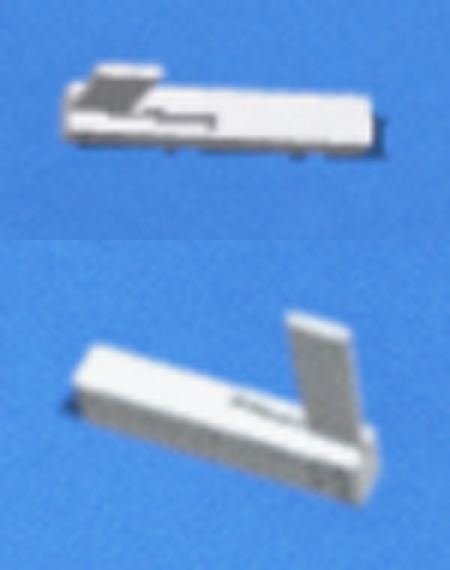

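The far plate is the leaning one: its top edge is 17 mm ahead of its foot (about 0.14 rad), and the near plate is square to within 1–2 mm. The crop shows the square: top face corners at (72,88), (372,97), (373,145) and (66,135) in the top view, heel to the left. I'll fit its pose from these.

```bash
cat > sq.py <<'E'
from h import *
from scipy.optimize import least_squares
T=robot.capture('top'); S=robot.capture('scene')
t=lambda x,y:(365+x/6-.42,235+y/6-.42); s=lambda x,y:(200+x/6-.42,190+(y-240)/6-.42)
pts=[(T,t(72,86),(90,-10,32)),(T,t(66,133),(90,10,32)),(T,t(372,97),(-40,-10,32)),(T,t(374,143),(-40,10,32)),
(S,s(100,345),(-40,10,32)),(S,s(76,381),(-40,-10,32)),(S,s(375,430),(90,10,32)),(S,s(362,468),(90,-10,32)),(S,s(362,505),(90,-10,0)),
(S,s(288,314),(64,0,112)),(S,s(353,331),(90,0,112)),(T,t(163,68),(64,0,112)),(T,t(100,66),(90,0,112))]
def W(p,l):
    c,si=np.cos(p[2]),np.sin(p[2]); x,y,z=np.array(l)/1000; return [p[0]+c*x-si*y,p[1]+si*x+c*y,z]
f=lambda p:np.concatenate([proj(c,W(p,l))-u for c,u,l in pts])
r=least_squares(f,[.53,-.32,1.57],loss='soft_l1'); print(r.x.round(4),f(r.x).round(1).reshape(-1,2).tolist())
E
python3 sq.py
```

```text
[ 0.5349 -0.3405  1.6352] [[-0.8, -0.5], [0.1, -0.7], [-0.8, -0.1], [-1.1, -0.1], [-1.0, -0.4], [-0.4, -0.4], [-0.3, -0.5], [-1.2, -0.7], [-0.1, 0.1], [-0.2, -0.1], [-1.0, 0.0], [-0.8, 0.7], [-1.0, 0.5]]
```

Request:
send_rows:
  rows:
    - [[0,0,0,0.175,0.094],[0,0,0,0.175,0.094],[0,0,0,0.175,0.094],[0,0,0,0.175,0.094],[0,0,0,0.175,0.094],[0,0,0,0.173,0.094],[0,0,0,0,0.094]]

```text
clock: 2.02
position: [0.2988, 0.6052, 0.2134]
tool_rot: [0.684, 0.73, -0.0, 0.0]
contact_force: [-0.1, -0.1, -1.1]
grip_width: 0.0939
grasp_force: 0.0
```

Request:
send_rows:
  rows:
    - [[-0.046,0.0085,0,0,0.094],[-0.046,0.0085,0,0,0.094],[-0.046,0.0085,0,0,0.094],[-0.046,0.0085,0,0,0.094],[-0.046,0.0085,0,0,0.094],[-0.046,0.0085,0,0,0.094],[-0.046,0.0085,0,0,0.094],[-0.046,0.0085,0,0,0.094],[-0.046,0.0085,0,0,0.094],[-0.046,0.0085,0,0,0.094],[-0.046,0.0085,0,0,0.094],[-0.046,0.0085,0,0,0.094],[-0.046,0.0085,0,0,0.094],[-0.046,0.0085,0,0,0.094],[-0.046,0.0085,0,0,0.094],[-0.046,0.0085,0,0,0.094],[-0.046,0.0085,0,0,0.094],[-0.046,0.0085,0,0,0.094],[-0.046,0.0085,0,0,0.094],[0,0,0,0,0.094]]

```text
clock: 4.53
position: [0.5155, -0.2605, 0.2134]
tool_rot: [0.684, 0.729, -0.001, 0.0]
contact_force: [-0.1, 0.6, -0.9]
grip_width: 0.0939
grasp_force: 0.0
```

```bash
cat >> h.py <<'E'
from scipy.spatial.transform import Rotation as R
def go(P,yaw=None):
    "tool-frame shift (mm) to world TCP P and roll so tool x has yaw"
    o=robot.get_obs(); M=R.from_quat(o['tool_rot']).as_matrix()
    d=M.T@(np.array(P)-o['position'])*1000
    y=np.arctan2(M[1,0],M[0,0]); print('shift mm',d.round(1),'roll',None if yaw is None else round(y-yaw,4),'toolx yaw',round(y,4),'F',o['contact_force'].round(1),'q1,7',o['q'].round(2))
E
python3 - <<'E'
from h import *
c=robot.capture('wrist'); save(c,'w1')
go([.5349,-.3405,.012],1.635)
def W(l):
    p=[.5349,-.3405,1.6352];co,si=np.cos(p[2]),np.sin(p[2]); x,y,z=np.array(l)/1000; return [p[0]+co*x-si*y,p[1]+si*x+co*y,z]
im=c['frame'][:,:,::-1].copy()
for l in [(90,-10,32),(90,10,32),(-40,-10,32),(-40,10,32),(64,0,112),(90,0,112)]:
    cv2.circle(im,tuple(proj(c,W(l)).round().astype(int).tolist()),3,(0,0,255),1)
cv2.imwrite('pics/w1.png',im)
E
```

```text
shift mm [-83.1  14.3 201.2] roll 0.0009 toolx yaw 1.6359 F [-1.1  0.7 -0.3] q1,7 [-0.32  0.35  0.85  1.87 -0.3   1.06  0.72]
```

View pics/w1.png

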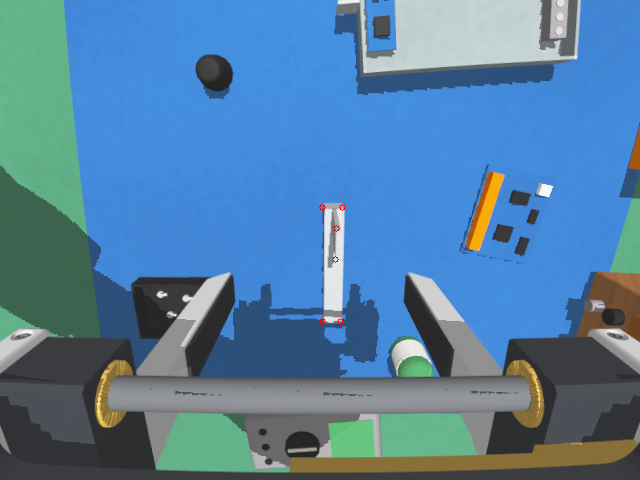

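The fitted square corners (red circles) lie on the square (333,205–322) in the wrist view, and the flux bottle at (410,360) is clear of the finger path. I'll go down and grip.

Request:
send_rows:
  rows:
    - [[-0.042,0.007,0,0,0.07],[-0.041,0.0073,0,0,0.07],[0,0,0.05,0,0.06],[0,0,0.05,0,0.06],[0,0,0.05,0,0.06],[0,0,0.03,0,0.06],[0,0,0.0212,0,0.06],[0,0,0,0,0.06],[0,0,0,0,0.06]]

```text
clock: 5.7
position: [0.5362, -0.3388, 0.0136]
tool_rot: [0.684, 0.73, 0.0, 0.001]
contact_force: [-0.2, 0.5, 1.0]
grip_width: 0.0599
grasp_force: 0.0
```

```bash
python3 - <<'E'
from h import *
go([.5349,-.3405,.012],1.635)
E
```

```text
shift mm [-1.6 -1.4  1.5] roll 0.0005 toolx yaw 1.6355 F [-0.2  0.5  1. ] q1,7 [ 0.    0.69  0.64  1.87 -0.58  0.77  1.02]
```

Request:
send_rows:
  rows:
    - [[-0.0016,-0.0014,0.0015,0,0.06],[0,0,0,0,0.03],[0,0,0,0,0.01],[0,0,0,0,0.01],[0,0,0,0,0.01],[0,0,0,0,0.01],[0,0,0,0,0.01],[0,0,0,0,0.01]]
  grip_force: 50

```text
clock: 6.7
position: [0.5344, -0.3403, 0.0108]
tool_rot: [0.684, 0.729, -0.0, 0.0]
contact_force: [1.4, -0.1, -0.1]
grip_width: 0.0198
grasp_force: 50.0
```

Request:
send_rows:
  rows:
    - [[0,0,-0.03,0,0.01],[0,0,-0.04,0,0.01],[0,0,-0.04,0,0.01],[0,0,-0.04,0,0.01],[0,0,-0.04,0,0.01],[0,0,0,0,0.01]]

```text
clock: 7.45
position: [0.5349, -0.3411, 0.2031]
tool_rot: [0.684, 0.729, 0.001, 0.002]
contact_force: [-0.2, 0.7, -4.4]
grip_width: 0.02
grasp_force: 50.0
```

Request:
send_rows:
  rows:
    - [[0.03,0.0065,0,0,0.01],[0.038,0.008,0,0,0.01],[0.038,0.008,0,0,0.01],[0.038,0.008,0,0,0.01],[0.038,0.008,0,0,0.01],[0.038,0.008,0,0,0.01],[0.038,0.008,0,0,0.01],[0.038,0.008,0,0,0.01],[0.038,0.008,0,0,0.01],[0.038,0.008,0,0,0.01],[0.038,0.008,0,0,0.01],[0.038,0.008,0,0,0.01],[0.038,0.008,0,0,0.01],[0,0,0,-0.083,0.01],[0,0,0,0,0.01],[0,0,0,0,0.01]]

```text
clock: 9.45
position: [0.6051, 0.1504, 0.2001]
tool_rot: [0.654, 0.756, -0.0, -0.0]
contact_force: [-0.6, -0.3, -4.0]
grip_width: 0.0202
grasp_force: 50.0
```

```bash
python3 - <<'E'
from h import *
go([.6075,.1573,.2],1.7184)
c=robot.capture('wrist'); save(c,'w2'); t=robot.capture('top'); s=robot.capture('scene')
im=c['frame'][:,:,::-1].copy(); p=[.6144,.1108,.1476]
def W(p,x,y,z): 
    co,si=np.cos(p[2]),np.sin(p[2]); return [p[0]+co*x-si*y,p[1]+si*x+co*y,z]
for x,y,z in [(-.08,.175,.014),(.08,.175,.014),(-.1,.22,.034),(.1,.22,.034),(-.08,-.03,.139),(.08,-.03,.139),(-.08,.158,.139),(.08,.158,.139)]:
    cv2.circle(im,tuple(proj(c,W(p,x,y,z)).round().astype(int).tolist()),3,(0,0,255),1)
cv2.imwrite('pics/w2.png',im)
E
```

```text
shift mm [6.5 3.4 0.1] roll -0.0035 toolx yaw 1.7149 F [-0.6 -0.3 -4. ] q1,7 [-0.91  0.44  0.75  1.77 -0.34  1.07  0.11]
```

View pics/w2.png

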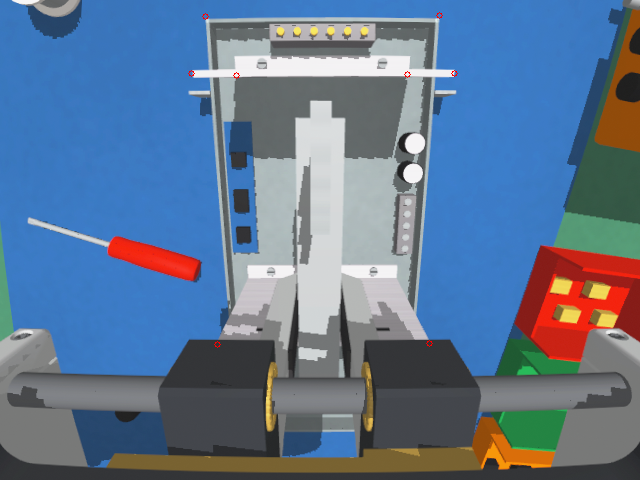

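The wrist view shows the square's blade (320,105) aligned with the chassis centre line. The leaning plate's top edge is at row 73, the foot of the near plate at row 270, and there is clear space between. I'll lower it now.

Request:
send_rows:
  rows:
    - [[0.0065,0.0034,0,-0.0035,0.01],[0,0,0,0,0.01],[0,0,0.03,0,0.01],[0,0,0.04,0,0.01],[0,0,0.04,0,0.01],[0,0,0.03,0,0.01],[0,0,0.018,0,0.01],[0,0,0,0,0.01],[0,0,0,0,0.01]]

```text
clock: 10.72
position: [0.6087, 0.1582, 0.0439]
tool_rot: [0.652, 0.758, 0.001, 0.0]
contact_force: [1.1, 0.1, -3.2]
grip_width: 0.0199
grasp_force: 50.0
```

```bash
python3 - <<'E'
from h import *
go([.6075,.1573,.025],1.7184)
a=robot.capture('scene')['frame'][225:385,330:510,::-1]; cv2.imwrite('pics/s3.png',cv2.resize(a,None,fx=3.6,fy=3.6,interpolation=cv2.INTER_CUBIC))
E
```

```text
shift mm [-0.7 -1.3 18.9] roll 0.0027 toolx yaw 1.7211 F [ 1.1  0.1 -3.2] q1,7 [-0.81  0.63  0.62  1.87 -0.5   0.8   0.23]
```

View pics/s3.png

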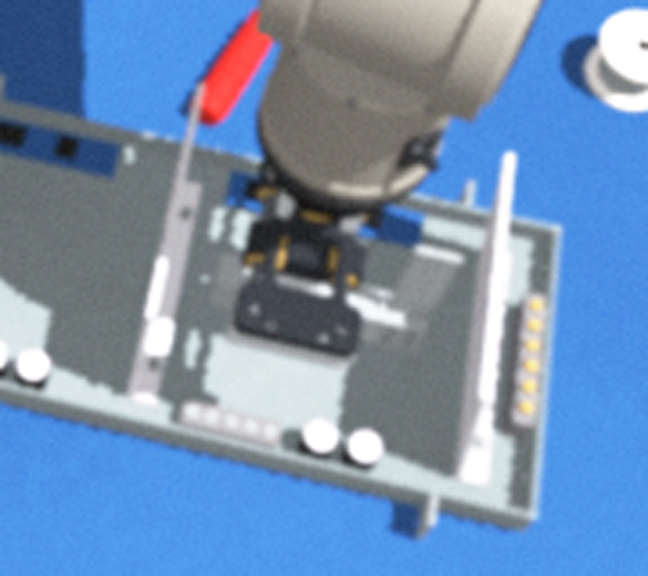

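The square is held between the plates with the blade at (430,280), clear of the leaning plate's edge at (500,200). I'll lower it to floor contact.

Request:
send_rows:
  rows:
    - [[0,-0.001,0.01,0.003,0.01],[0,0,0.006,0,0.01],[0,0,0.002,0,0.01],[0,0,0,0,0.01],[0,0,0,0,0.01]]

```text
clock: 11.4
position: [0.6068, 0.1579, 0.0248]
tool_rot: [0.653, 0.757, -0.0, -0.0]
contact_force: [-2.7, -0.0, 1.0]
grip_width: 0.02
grasp_force: 50.0
```

Request:
send_rows:
  rows:
    - [[0,0,0.001,0,0.01],[0,0,0.001,0,0.01],[0,0,0,0,0.01]]

```text
clock: 11.78
position: [0.6068, 0.158, 0.0247]
tool_rot: [0.653, 0.757, 0.0, -0.001]
contact_force: [-16.6, -1.4, 39.7]
grip_width: 0.0195
grasp_force: 50.0
```

Request:
send_rows:
  rows:
    - [[0,0,-0.0015,0,0.01],[0.006,0,0,0,0.01],[0.008,0,0,0,0.01],[0,0,0,0,0.01]]

```text
clock: 12.28
position: [0.6058, 0.1719, 0.0248]
tool_rot: [0.653, 0.757, 0.0, 0.001]
contact_force: [-0.6, -2.8, 7.2]
grip_width: 0.0194
grasp_force: 50.0
```

```bash
python3 - <<'E'
from h import *
go([.5940,.2450,.0248],1.7184)
E
```

```text
shift mm [74.1 -1.  -0.1] roll -0.0003 toolx yaw 1.7181 F [-0.6 -2.8  7.2] q1,7 [-0.82  0.66  0.6   1.88 -0.52  0.77  0.22]
```

Request:
send_rows:
  rows:
    - [[0.004,0,0,0,0.01],[0.004,0,0,0,0.01],[0.004,0,0,0,0.01],[0.004,0,0,0,0.01],[0.002,0,0,0,0.01],[0,0,0,0,0.01]]

```text
clock: 13.02
position: [0.6034, 0.1886, 0.0248]
tool_rot: [0.654, 0.757, 0.0, 0.001]
contact_force: [1.5, -6.6, 6.3]
grip_width: 0.0195
grasp_force: 50.0
```

Request:
send_rows:
  rows:
    - [[0.001,0,0,0,0.01],[0.001,0,0,0,0.01],[0,0,0,0,0.01]]

```text
clock: 13.4
position: [0.6031, 0.1903, 0.0248]
tool_rot: [0.654, 0.757, 0.0, 0.001]
contact_force: [0.5, -7.6, 7.2]
grip_width: 0.0198
grasp_force: 50.0
```

Request:
send_rows:
  rows:
    - [[0.001,0,0,0,0.01],[0.001,0,0,0,0.01],[0.001,0,0,0,0.01],[0,0,0,0,0.01]]

```text
clock: 13.9
position: [0.6027, 0.1932, 0.0248]
tool_rot: [0.654, 0.757, 0.0, 0.001]
contact_force: [1.3, -8.7, 6.8]
grip_width: 0.0195
grasp_force: 50.0
```

Request:
send_rows:
  rows:
    - [[0.001,0,0,0,0.01],[0,0,0,0,0.01]]

```text
clock: 14.15
position: [0.6025, 0.1942, 0.0248]
tool_rot: [0.654, 0.757, 0.0, 0.001]
contact_force: [0.8, -7.7, 6.3]
grip_width: 0.0196
grasp_force: 50.0
```

Request:
send_rows:
  rows:
    - [[0.0007,0,0,0,0.01],[0,0,0,0,0.01]]

```text
clock: 14.4
position: [0.6025, 0.1948, 0.0248]
tool_rot: [0.654, 0.757, 0.0, 0.001]
contact_force: [0.6, -8.3, 7.0]
grip_width: 0.0197
grasp_force: 50.0
```

Request:
send_rows:
  rows:
    - [[0.0007,0,0,0,0.01],[0,0,0,0,0.01]]

```text
clock: 14.65
position: [0.6024, 0.1951, 0.0248]
tool_rot: [0.654, 0.757, 0.0, 0.001]
contact_force: [1.8, -10.4, 7.1]
grip_width: 0.0199
grasp_force: 50.0
```

Request:
send_rows:
  rows:
    - [[0.0007,0,0,0,0.01],[0,0,0,0,0.01]]

```text
clock: 14.9
position: [0.6024, 0.1951, 0.0248]
tool_rot: [0.654, 0.757, -0.0, 0.002]
contact_force: [2.2, -13.1, 7.5]
grip_width: 0.0196
grasp_force: 50.0
```

Request:
send_rows:
  rows:
    - [[0.0005,0,0,0,0.01],[0,0,0,0,0.01]]

```text
clock: 15.15
position: [0.6024, 0.1951, 0.0248]
tool_rot: [0.654, 0.756, -0.0, 0.002]
contact_force: [2.5, -15.1, 7.1]
grip_width: 0.0198
grasp_force: 50.0
```

The heel stopped at chassis y ≈ 175.1 mm, where the plate's foot should be, and the force is building. I'll press down slightly and check.

Request:
send_rows:
  rows:
    - [[0,0,0.0005,0,0.01],[0,0,0,0,0.01],[0,0,0,0,0.01]]

```text
clock: 15.52
position: [0.6024, 0.1952, 0.0248]
tool_rot: [0.654, 0.756, -0.0, 0.002]
contact_force: [-1.6, -14.8, 16.5]
grip_width: 0.0197
grasp_force: 50.0
```

```bash
python3 - <<'E'
from h import *
o=robot.get_obs(); M=R.from_quat(o['tool_rot']).as_matrix(); print(M.round(4).tolist(),o['position'],o['contact_force'],o['torque'])
T=robot.capture('top'); S=robot.capture('scene'); p=[.6144,.1108,.1476]
def W(x,y,z): 
    co,si=np.cos(p[2]),np.sin(p[2]); return [p[0]+co*x-si*y,p[1]+si*x+co*y,z]
out=[]
for c,(x0,y0,x1,y1) in ((T,(150,150,230,260)),(S,(420,245,500,365))):
    im=cv2.resize(c['frame'][y0:y1,x0:x1,::-1],None,fx=5,fy=5,interpolation=cv2.INTER_CUBIC)[:550]
    for y,col in ((.175,(0,0,255)),(.158,(0,200,0)),(-.03,(255,0,0))):
      for x in (-.08,.08):
        u=(proj(c,W(x,y,.139))-[x0,y0])*5+2; cv2.circle(im,tuple(u.round().astype(int).tolist()),4,col,1)
    out.append(im)
cv2.imwrite('pics/f.png',np.hstack(out))
E
```

```text
[[-0.1445, 0.9895, 0.0023], [0.9895, 0.1445, -0.0025], [-0.0028, 0.0019, -1.0]] [0.60240526 0.19516435 0.02477537] [ -1.58451021 -14.81972996  16.52577777] [-3.28809968  0.47818238  0.07756418]
```

View pics/f.png

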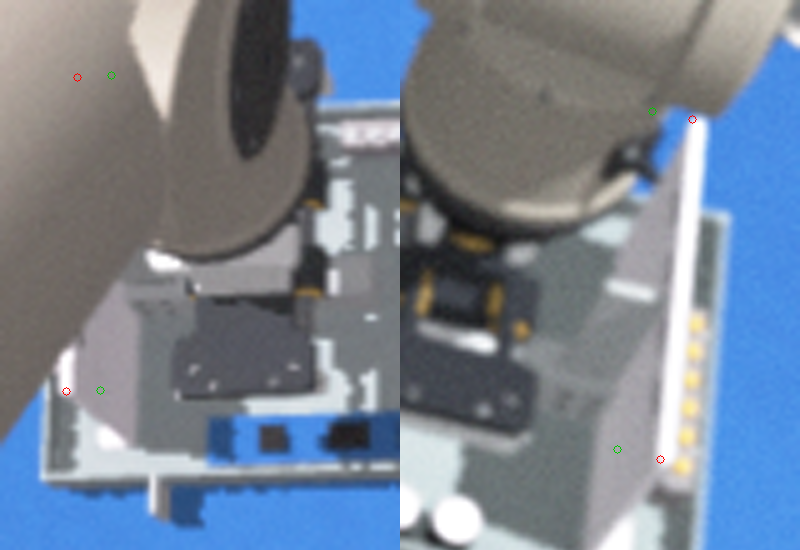

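The plate's top edge now lies on the red marks, where a square plate would be: (693,118) and (662,460). The blade tip at (632,290) rests against its face. The forces are steady at about 15 N into the plate and 17 N on the floor, so I'll hand it in.

```bash
python3 -c "
from bench import robot
print(robot.finish_job())"
```

```text
the job is handed in; nothing more can be done
None
```

The job is handed in: the leaning plate (the far one) stands square in the last pictures, to within the 1–2 mm I can measure, and the gripper is still pressing the square into its corner with about 15 N into the plate and 17 N on the floor; nothing else on the bench was moved.

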